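# Sweep the scrap off the light box

## Task

Push the open scrap bin sideways until it stands snug and square against the light box, then push the three broken pieces of plastic housing across the glass and over the edge into it, without picking them up. Be gentle with the glass: do not press down on the light box. Leave the pressure gauge lying where it is, and leave the bin against the box.

Things in the scene. Friction and masses are not known exactly. Their poses are not given: they have to be found in the camera images.
- lightbox: Inspection light box, fixed: a flat grey block 270 mm (its x) by 200 mm (its y) by 75 mm high, its white glass top flush with the frame (no rim). Origin at the centre of its underside; the glass is 75 mm above it. The bin stands on its +y or -y side across a gap of 35 to 60 mm; on the other side is a shallow fixed metal tray, 30 mm high, which is not the bin.
- bin: Scrap bin: loose open-topped black plastic box, 290 mm (its x) by 140 mm (its y) by 55 mm high, walls and floor 5 mm, 0.3 to 0.65 kg. Origin at the centre of its underside, z up; its x runs nearly along the light box's x. When snug, its long wall touches the light box's side, its centre is 170 mm from the light box's along that box's y, and its rim is 20 mm below the glass.
- corner: Scrap: L-shaped sawn-off housing corner of pale plastic, 40 by 40 mm, 24 mm high, two arms 15 mm thick (one along its -y side, one along its -x side), 30 g, lying on the glass. Origin at the centre of the 40 mm square, at its underside; z up.
- ribbed: Scrap: piece of the same pale plastic shell, 44 mm (x) by 30 mm (y), 9 mm thick with two ribs along y on top, 22 mm high in all, 30 g, lying on the glass. Origin at the centre of its underside; z up.
- duct: Scrap: stub of square duct of the same pale plastic standing on its open end, 34 by 34 mm, 26 mm high, walls 6 mm, 30 g, on the glass. Origin at the centre of its underside; z up.
- gauge: Pressure gauge to be left alone, loose, lying face up on the glass: round steel case, 40 mm across and 24 mm high, with a brass stem 10 mm thick reaching 35 mm from the centre along its +y. Origin at the centre of its underside. The gauge and the three scraps lie in four lanes 62 mm apart along the light box's x, one in each lane.
Things that resemble listed ones, but are neither listed nor needed, are in the scene too. What is shaped like the corner but pink or red is not meant.

How it is judged:
On the way, in this order (a step that is already met when the one before it is completed fails the run):
1. the bin stands snug and square against the light box while all three scraps still lie on the glass (y of bin in the frame of lightbox between -0.178 and 0.178 m and x of bin in the frame of lightbox between -0.035 and 0.035 m and angle between the x axis of bin and the x axis of lightbox, either way round below 0.07 rad and angle between bin's own z axis and vertical below 0.05 rad and height (world z) of each of corner, ribbed, duct above 0.07 m), for 0.2 s.
2. all three scraps are in the bin (x of corner in the frame of bin between -0.145 and 0.145 m and y of corner in the frame of bin between -0.07 and 0.07 m and z of each of corner, ribbed, duct in the frame of bin below 0.05 m and x of ribbed in the frame of bin between -0.145 and 0.145 m and y of ribbed in the frame of bin between -0.07 and 0.07 m and x of duct in the frame of bin between -0.145 and 0.145 m and y of duct in the frame of bin between -0.07 and 0.07 m), for 0.2 s.
At the end, for the whole second after the job is handed in: All three scraps lie at rest inside the bin; the bin stands upright against the light box (gap under 8 mm, square within 0.07 rad, centres within 35 mm along the long side); the gauge is within 10 mm of where it started (all of step 2 and y of bin in the frame of lightbox between -0.178 and 0.178 m and x of bin in the frame of lightbox between -0.035 and 0.035 m and angle between the x axis of bin and the x axis of lightbox, either way round below 0.07 rad and angle between bin's own z axis and vertical below 0.05 rad and distance of gauge from where it was at the start of the episode below 0.01 m and linear speed of bin below 0.01 m/s and linear speed of each of corner, ribbed, duct below 0.02 m/s); the robot touches nothing.
It fails at once if the robot bears on the light box with more than 10 N (contact force between any of the fingers, the arm and lightbox above 10 N).
It fails at once if the gauge is moved more than 10 mm (distance of gauge from where it was at the start of the episode above 0.01 m).
It fails at once if a scrap is picked up (its underside point rises more than 60 mm above the glass) (height (world z) of any of corner, ribbed, duct above 0.135 m).
It also fails if it takes over 61 s, if anything falls off the work surface, if the arm or the gripper's body presses on something with over 40 N, if the wrist force passes 120 N, or if a joint passes its speed limit or range.

## Robot

A 7-joint arm with a two-finger parallel gripper is mounted at the origin on the work surface. World frame = base frame: x ahead of the robot, y to its left, z up, the work surface at z = 0. Lengths are in m, angles in rad, forces in N, time in s.
With the tool pointing down it reaches from about 0.425 to 0.925 m from the base axis. Payload 6.8 kg.
Tool frame: the origin (TCP) lies midway between the tips of the shut fingers; the grasp point (between the pads) lies 19 mm behind it; z points along the fingers, y is the direction in which the jaws open and shut (so a half turn about z gives the same grasp; the last joint's range is limited). The gripper opens to 85 mm and grips with 20 to 120 N. Pads are 22 mm wide; open, the fingers measure 114 mm over their backs; the gripper's body (76 mm by 85 mm) begins 54 mm behind the grasp point. The pads swing forward as they close: fully open they stand 13 mm farther back than shut.
Start: joints at [1.021, 0.477, 0.022, 1.555, -0.011, 1.109, -0.083], TCP at [0.289, -0.61, 0.211] pointing down, gripper open.
Joint ranges: [-2.96, 2.96], [-0.34, 2.1], [-1.41, 1.46], [0.24, 2.44], [-1.37, 4.51], [0.17, 1.92], [-2.96, 2.96]. Speed limits (rad/s): [2.39, 2.39, 3.14, 3.14, 3.14, 3.14, 3.14].

## Interface

Orientations are given as a unit quaternion [w, x, y, z].
In Python, from station import readout, eyes, ticket gives the robot as it stands. The module is installed in compiled form; this text tells all that it offers.
- The arm moves only by the shell command python3 -m crank 'ROWS' [FORCE]. ROWS is JSON, a list of rows, each an object of numbers: "jaw": the opening in per cent of the stroke, from 0 (shut) to 100 (fully open); "x", "y", "z": the shift along the tool's x, y, z in mm; "ax", "ay", "az": the turn, a rotation vector about the tool's x, y, z in degrees. In form: [{"jaw": .., "x": .., "y": .., "z": .., "ax": .., "ay": .., "az": ..}, ...]. A call has 1 to 12 rows; each row shifts and turns the commanded pose from where the row before left it, along the tool's axes as they then stand; what a row does not reach is not made up. A row lasts 1/8 s, in which the tool goes at most 62.5 mm and 10.7 degrees, less where a joint would pass 70% of its speed; a pose out of reach is approached as far as the arm can. A call with a gripper value outside its range is refused whole. The fingers move at their own pace and stop on an object; FORCE is the grip in N (left out, the last holds). Time passes only in rows, so rows that do not move let the fingers close. It gives the time, the measured TCP pose, the force and the opening at its end, in the units of the state.
- readout.get_obs(): the state, without advancing time (a new reading comes with each control period).
- eyes.read_camera(name): name is "scene" or "top" or "wrist"; returns (picture, depth): 420x560x3 uint8, red, green, blue; 420x560 float32, m along the optical axis (not along the pixel's ray), 0 where there is no reading.
- eyes.calibration(name): a dict with "fx", "fy", "cx", "cy" (pixels), "R" (3x3) and "t" (3): a world point X has camera coordinates R X + t. Camera axes: x right, y down, z forward; pixel columns grow to the right and rows downward; lengths in m; the calibration is good to about 2 mm. A picture is of the moment at which its call begins: read the wrist's pose just before it. calibration takes no time and is no camera call; for the wrist camera it gives the pose at the moment of the call.
- ticket.hand_in(): hands the job in, once; it reports no verdict.
The state is a dict: "t": time; "q": joint angles; "joint_vel": joint speeds; "joint_torque": joint torques, N m; "eef_pos": TCP position; "tool_rot": TCP orientation; "contact_force": force on the tool from outside, world axes, zero at the start; "torque": the same for the moment, N m; "gripper_width": opening from 0.0 (shut) to 1.0 (fully open).
Only numpy, scipy, OpenCV 4.12 (cv2) and the standard library are available. Lean on these libraries where they do the work, as an engineer would, in place of code of your own. Each camera call takes 0.05 s, during which the arm holds its last target. There are 200 camera calls.

## Working session

There is one attempt and no reset: what is moved stays moved. The work goes in short steps, Python scripts to look and compute and a shell command to move; the robot and the scene stay as the last step left them, time stands still between calls to the robot, and variables do not carry over. Pictures are saved under pics/ and viewed, about 8 in all and at most 12, crops included, and the job is handed in when it is done.

```bash
mkdir -p pics
cat > h.py <<'E'
import numpy as np, cv2
from station import readout, eyes
def grab(n):
    c=eyes.calibration(n); p,d=eyes.read_camera(n)
    v,u=np.mgrid[0:420,0:560]
    P=np.stack([(u-c['cx'])/c['fx']*d,(v-c['cy'])/c['fy']*d,d],-1)
    W=(P-np.array(c['t']))@np.array(c['R'])
    W[d==0]=np.nan
    return p,W
def save(n,p,s=1):
    cv2.imwrite('pics/'+n,cv2.resize(p[:,:,::-1],None,fx=s,fy=s,interpolation=cv2.INTER_CUBIC))
E
python3 - <<'E'
from h import *
o=readout.get_obs(); print(o)
p,W=grab('top'); save('top0.png',p,1.4); np.save('W0.npy',W); np.save('p0.npy',p)
print(eyes.calibration('top'))
p,W=grab('scene'); save('scene0.png',p,1.4)
E
```

```text
{'t': 0.0, 'q': array([ 1.02092123,  0.47778463,  0.02235965,  1.55646237, -0.01150992,
        1.10932298, -0.08310232]), 'joint_vel': array([ 2.48181465e-03,  8.40752852e-05,  8.54737712e-06,  1.29780368e-03,
        1.34291360e-05, -2.07550983e-04,  2.54878204e-04]), 'joint_torque': array([ 8.53783931e-04, -5.96455264e+01,  1.60827219e+00, -2.81197840e+01,
        1.24734384e-02,  9.30140057e-03, -4.09488371e-05]), 'eef_pos': array([ 0.28829202, -0.60962675,  0.20963192]), 'tool_rot': array([-8.84407413e-04,  9.75703282e-01,  2.19094161e-01, -2.69152509e-04]), 'contact_force': array([ 0.75870891, -0.52758566,  0.20442602]), 'torque': array([-0.0037561 ,  0.02536061,  0.01331989]), 'gripper_width': 0.9983613177625955}
{'fx': 435.5149486662938, 'fy': 435.5149486662938, 'cx': 276.39245715541983, 'cy': 208.24191915444027, 'R': array([[ 1.22971450e-02, -9.99923378e-01,  1.42046252e-03],
       [-9.97233598e-01, -1.23681869e-02, -7.32951474e-02],
       [ 7.33070999e-02, -5.15211891e-04, -9.97309282e-01]]), 't': array([-1.50428198e-04,  5.69796022e-01,  8.67602414e-01])}
```

View pics/top0.png

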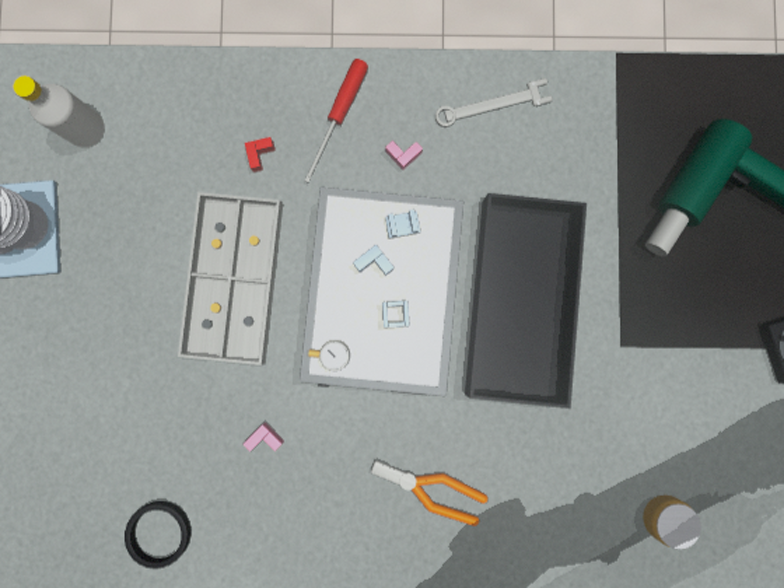

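View pics/scene0.png

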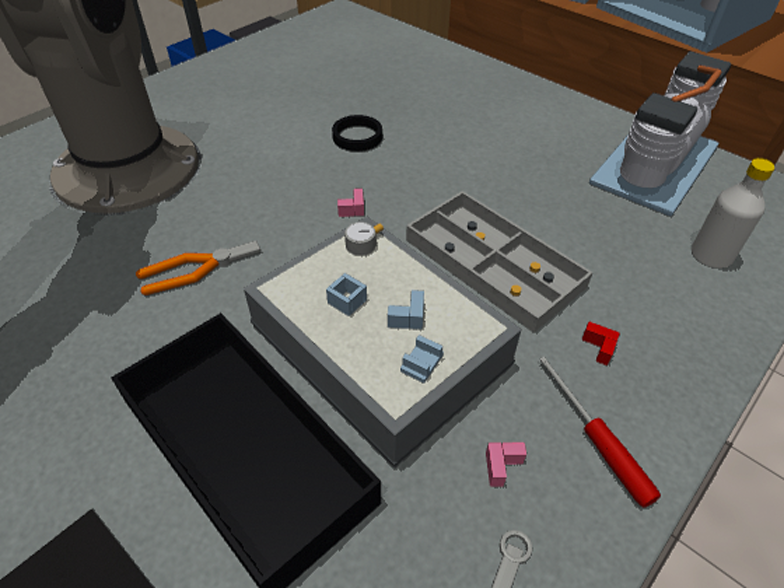

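The top view (784x588) shows these things, with world +x up and +y to the left:
- The light box is centred near (382,290).
- The black bin is at (527,300), on the -y side. The divided tray is at (232,280).
- On the glass are the pale ribbed piece (403,223), the corner (374,261), the duct (396,313), and the gauge (333,355) with its stem pointing left.

The L-shapes at (259,152), (403,153) and (263,437) are red or pink and lie on the table, so they are not meant. The pale-blue L on the glass at (374,261) is the corner.

Run:
```python
from h import *
W=np.load('W0.npy');p=np.load('p0.npy')
X,Y,Z=W[...,0],W[...,1],W[...,2]
v,u=np.mgrid[0:420,0:560]
def rect(m,n):
    m=cv2.morphologyEx(m.astype(np.uint8),cv2.MORPH_OPEN,np.ones((2,2)))>0
    r=cv2.minAreaRect((W[m][:,:2]*1000).astype(np.float32)); 
    print(n,m.sum(),'c',np.round(r[0],1),'sz',np.round(r[1],1),'ang',round(r[2],1),'z',np.round(np.nanpercentile(Z[m],[2,50,98])*1000,1)); return r
reg=(u>205)&(u<335)&(v>128)&(v<285)
r=rect(reg&(Z>.065)&(Z<.082),'glass'); print(np.round(cv2.boxPoints(r)))
reg=(u>330)&(u<422)&(v>133)&(v<295)
r=rect(reg&(Z>.045)&(Z<.062),'binrim'); print(np.round(cv2.boxPoints(r)))
print('tray',); rect((u>125)&(u<203)&(v>130)&(v<265)&(Z>.022)&(Z<.035),'tray')
m=(u>205)&(u<335)&(v>128)&(v<285)&(Z>.0815)
n,l,s,c=cv2.connectedComponentsWithStats(m.astype(np.uint8))
for i in range(1,n):
    if s[i,4]>30:
        rr=rect(l==i,i); print(np.round(c[i]*1.4), np.round(cv2.boxPoints(rr)).tolist())
save('crop.png',p[130:285,205:335],3.8)
```

```text
glass 13274 c [416.9 -84.2] sz [0.  1.1] ang 0.0 z [71.9 76.2 79.7]
[[417. -84.]
 [417. -85.]
 [417. -85.]
 [417. -84.]]
binrim 1524 c [ 557.2 -201.4] sz [151.6 294.6] ang 82.8 z [-0.8 54.8 58.4]
[[ 402. -258.]
 [ 694. -295.]
 [ 713. -145.]
 [ 421. -108.]]
tray
tray 1377 c [584.5 234.4] sz [115.5 251.9] ang 80.1 z [ 1.2 25.4 33. ]
1 365 c [656.9 -14.9] sz [30.5 44.4] ang 11.3 z [ 76.   85.6 100.3]
[402. 224.] [[638.0, 4.0], [646.0, -40.0], [676.0, -34.0], [668.0, 10.0]]
2 300 c [598.3  23.6] sz [39.5 42. ] ang 39.1 z [ 74.9  99.3 102.6]
[374. 260.] [[570.0, 27.0], [596.0, -5.0], [627.0, 20.0], [600.0, 52.0]]
3 203 c [533.7  -6.2] sz [34.2 34.3] ang 1.0 z [ 74.5 101.  104.4]
[395. 313.] [[516.0, 11.0], [517.0, -24.0], [551.0, -23.0], [551.0, 11.0]]
4 412 c [479.4  79.6] sz [50.8 41.3] ang 56.4 z [ 75.6  99.8 103.2]
[332. 355.] [[448.0, 70.0], [483.0, 47.0], [511.0, 89.0], [476.0, 112.0]]
```

View pics/crop.png

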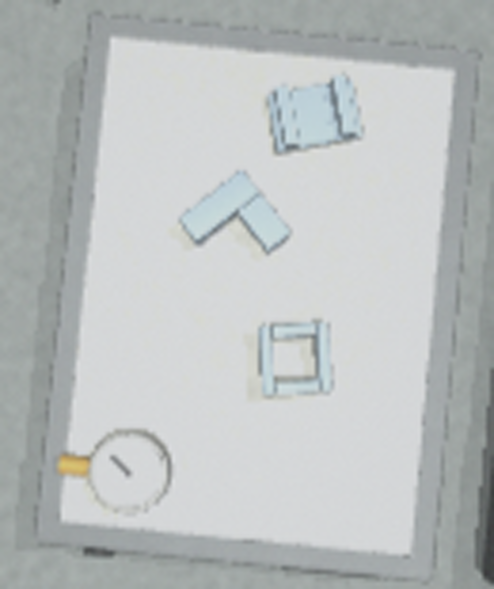

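```bash
cat >> h.py <<'E'
def rectfit(W,m,n=''):
    from scipy.optimize import minimize
    m=m&np.isfinite(W[...,2])
    m=cv2.morphologyEx(m.astype(np.uint8),cv2.MORPH_OPEN,np.ones((3,3)))>0
    nn,l,s,c=cv2.connectedComponentsWithStats(m.astype(np.uint8)); m=l==1+np.argmax(s[1:,4])
    Q=W[m][:,:2]*1000
    best=None
    for a in np.arange(-25,25,.1):
        e=np.array([np.cos(np.radians(a)),np.sin(np.radians(a))]);f=np.array([-e[1],e[0]])
        x=Q@e;y=Q@f
        lo=[np.percentile(x,.3),np.percentile(y,.3)];hi=[np.percentile(x,99.7),np.percentile(y,99.7)]
        A=(hi[0]-lo[0])*(hi[1]-lo[1])
        if best is None or A<best[0]: best=(A,a,e*(lo[0]+hi[0])/2+f*(lo[1]+hi[1])/2,hi[0]-lo[0],hi[1]-lo[1])
    print(n,m.sum(),'ang %.1f'%best[1],'c',np.round(best[2],1),'sz %.1f %.1f'%best[3:])
    return best
E
python3 - <<'E'
from h import *
W=np.load('W0.npy');Z=W[...,2]
v,u=np.mgrid[0:420,0:560]
rectfit(W,(u>205)&(u<335)&(v>128)&(v<290)&(Z>.06),'glass')
b=(u>328)&(u<422)&(v>133)&(v<297)
rectfit(W,b&(Z>.03),'bin>30'); rectfit(W,b&(Z>.045)&(Z<.065),'bin rim')
rectfit(W,(u>120)&(u<205)&(v>130)&(v<265)&(Z>.02),'tray')
E
```

```text
glass 14561 ang -5.0 c [568.  14.] sz 267.8 198.5
bin>30 1819 ang -5.1 c [ 559.5 -191. ] sz 288.6 140.6
bin rim 781 ang 7.7 c [ 560.7 -247.5] sz 297.9 84.2
tray 390 ang -9.3 c [608.8 290.9] sz 206.7 20.0
```

```bash
cat >> h.py <<'E'
from scipy.spatial.transform import Rotation as R
C=np.array([568.,14.,0]);A=np.radians(-5.0)
ex=np.array([np.cos(A),np.sin(A),0]);ey=np.array([-ex[1],ex[0],0])
def box(p): d=np.array(p)*1000-C; return np.round([d@ex,d@ey,d[2]],1)
def st():
    o=readout.get_obs(); w,x,y,z=o['tool_rot']; r=R.from_quat([x,y,z,w])
    want=R.from_matrix(np.stack([ey,ex,[0,0,-1]],1))
    print('t %.2f'%o['t'],'box xyz',box(o['eef_pos']),'F',np.round(o['contact_force'],1),'w %.2f'%o['gripper_width'],'turn left deg',np.round((r.inv()*want).as_rotvec(degrees=True),1))
    return o
E
python3 - <<'E'
from h import *
W=np.load('W0.npy');Z=W[...,2]
st()
b=(W-C/1000)
xb=b@ex;yb=b@ey
m=(yb<-.28)&np.isfinite(Z)
for lo,hi in [(-.65,-.5),(-.5,-.4),(-.4,-.36),(-.36,-.32),(-.32,-.28)]:
    q=(yb>lo)&(yb<hi)&(abs(xb)<.2); print(lo,np.nanmax(Z[q]) if q.any() else None)
for q,n in [((yb<-.15)&(xb<-.1),'cyl'),]: print(n,np.nanmax(Z[q]))
E
```

```text
t 0.10 box xyz [-224.2 -645.7  209.7] F [ 0.2 -0.9  0.5] w 1.00 turn left deg [ -0.1  -0.  -59.7]
-0.65 0.04761919738980088
-0.5 0.06766594585343629
-0.4 0.05890975943407284
-0.36 0.006238249303448642
-0.32 0.006655232343043813
cyl 0.05898646164714903
```

```bash
python3 -m crank '[{"jaw":60,"az":-9.95},{"jaw":60,"az":-9.95},{"jaw":60,"az":-9.95},{"jaw":60,"az":-9.95},{"jaw":60,"az":-9.95},{"jaw":60,"az":-9.95},{"jaw":60,"x":48,"y":33},{"jaw":60,"x":48,"y":33},{"jaw":60,"x":48,"y":33},{"jaw":60,"x":48,"y":33},{"jaw":60,"x":48,"y":33},{"jaw":60,"x":48,"y":33}]' 40
python3 -c "
from h import *; st()"
```

```text
t 0.10 box xyz [-224.2 -645.7  209.7] F [ 0.2 -0.9  0.5] w 1.00 turn left deg [ -0.1  -0.  -59.7]schema error: expected keys jaw, x, y, z, ax, ay, az
```

```bash
python3 -m crank '[{"jaw":60,"x":0,"y":0,"z":0,"ax":0,"ay":0,"az":-9.95},{"jaw":60,"x":0,"y":0,"z":0,"ax":0,"ay":0,"az":-9.95},{"jaw":60,"x":0,"y":0,"z":0,"ax":0,"ay":0,"az":-9.95},{"jaw":60,"x":0,"y":0,"z":0,"ax":0,"ay":0,"az":-9.95},{"jaw":60,"x":0,"y":0,"z":0,"ax":0,"ay":0,"az":-9.95},{"jaw":60,"x":0,"y":0,"z":0,"ax":0,"ay":0,"az":-9.95},{"jaw":60,"x":48,"y":33,"z":0,"ax":0,"ay":0,"az":0},{"jaw":60,"x":48,"y":33,"z":0,"ax":0,"ay":0,"az":0},{"jaw":60,"x":48,"y":33,"z":0,"ax":0,"ay":0,"az":0},{"jaw":60,"x":48,"y":33,"z":0,"ax":0,"ay":0,"az":0},{"jaw":60,"x":48,"y":33,"z":0,"ax":0,"ay":0,"az":0},{"jaw":60,"x":48,"y":33,"z":0,"ax":0,"ay":0,"az":0}]' 40
python3 -c "
from h import *; st()"
```

```text
t: 1.6
eef_pos: [0.5116, -0.339, 0.2103]
tool_rot: [-0.0, 0.737, 0.676, -0.0]
contact_force: [1.9, -0.7, 0.6]
gripper_width: 0.601
t 1.60 box xyz [ -25.4 -356.5  210.3] F [ 1.9 -0.7  0.6] w 0.60 turn left deg [-0. -0. -0.]
```

```bash
python3 -m crank '[{"jaw":60,"x":50,"y":34,"z":0,"ax":0,"ay":0,"az":0},{"jaw":60,"x":0,"y":0,"z":50,"ax":0,"ay":0,"az":0},{"jaw":60,"x":0,"y":0,"z":50,"ax":0,"ay":0,"az":0},{"jaw":60,"x":0,"y":0,"z":50,"ax":0,"ay":0,"az":0},{"jaw":60,"x":0,"y":0,"z":43,"ax":0,"ay":0,"az":0},{"jaw":60,"x":0,"y":0,"z":0,"ax":0,"ay":0,"az":0},{"jaw":60,"x":0,"y":0,"z":0,"ax":0,"ay":0,"az":0}]'
python3 -c "
from h import *; st()"
```

```text
t: 2.48
eef_pos: [0.5501, -0.294, 0.019]
tool_rot: [0.001, 0.737, 0.676, 0.0]
contact_force: [0.6, -0.5, 0.9]
gripper_width: 0.6
t 2.48 box xyz [   9.  -308.4   19. ] F [ 0.6 -0.5  0.9] w 0.60 turn left deg [0.1 0.  0. ]
```

```bash
python3 -m crank '[{"jaw":60,"x":10,"y":0,"z":0,"ax":0,"ay":0,"az":0},{"jaw":60,"x":6,"y":0,"z":0,"ax":0,"ay":0,"az":0},{"jaw":60,"x":4,"y":0,"z":0,"ax":0,"ay":0,"az":0},{"jaw":60,"x":4,"y":0,"z":0,"ax":0,"ay":0,"az":0},{"jaw":60,"x":4,"y":0,"z":0,"ax":0,"ay":0,"az":0},{"jaw":60,"x":4,"y":0,"z":0,"ax":0,"ay":0,"az":0},{"jaw":60,"x":4,"y":0,"z":0,"ax":0,"ay":0,"az":0},{"jaw":60,"x":4,"y":0,"z":0,"ax":0,"ay":0,"az":0},{"jaw":60,"x":4,"y":0,"z":0,"ax":0,"ay":0,"az":0},{"jaw":60,"x":4,"y":0,"z":0,"ax":0,"ay":0,"az":0}]'
python3 -c "
from h import *; st()"
```

```text
t: 3.72
eef_pos: [0.5533, -0.2456, 0.0176]
tool_rot: [-0.0, 0.737, 0.676, -0.0]
contact_force: [0.4, -4.2, 2.8]
gripper_width: 0.599
t 3.73 box xyz [   7.9 -259.9   17.6] F [ 0.4 -4.2  2.8] w 0.60 turn left deg [-0.  0.  0.]
```

Now sliding the bin at about 4 N. I'll continue slowly to contact.

```bash
python3 -m crank '[{"jaw":60,"x":3,"y":0,"z":0,"ax":0,"ay":0,"az":0},{"jaw":60,"x":3,"y":0,"z":0,"ax":0,"ay":0,"az":0},{"jaw":60,"x":2,"y":0,"z":0,"ax":0,"ay":0,"az":0},{"jaw":60,"x":2,"y":0,"z":0,"ax":0,"ay":0,"az":0},{"jaw":60,"x":0,"y":0,"z":0,"ax":0,"ay":0,"az":0}]'
python3 - <<'E'
from h import *
st()
p,W=grab('top'); Z=W[...,2]; save('top1.png',p,1.4)
b=W-C/1000; xb=b@ex; yb=b@ey
for s in (-.1,0.1):
  for dx in (0,):
    q=(abs(xb-s-.009)<.03)&(Z>.045)&(Z<.065)&(yb<-.103)&(yb>-.3)
    print(s,'rim y range',np.round(np.percentile(yb[q]*1000,[1,30,99]),1))
for s in (-.12,-.08,.07,.11):
    q=(abs(xb-s)<.02)&(Z<.06)&(yb<-.09)&(yb>-.13)&np.isfinite(Z); i=yb[q].argsort()
    print(s,'gap Zs',[(int(y*1000),int(z*1000)) for y,z in zip(yb[q][i][::-1][::12],Z[q][i][::-1][::12])])
E
```

```text
t: 4.35
eef_pos: [0.5542, -0.2374, 0.0176]
tool_rot: [0.001, 0.737, 0.676, -0.001]
contact_force: [-0.4, -7.2, 1.9]
gripper_width: 0.598
t 4.35 box xyz [   8.1 -251.7   17.6] F [-0.4 -7.2  1.9] w 0.60 turn left deg [ 0.   0.1 -0. ]
-0.1 rim y range [-240.2 -237.5 -103. ]
0.1 rim y range [-240.  -237.2 -103.1]
-0.12 gap Zs [(-101, 56), (-103, 59), (-104, 53), (-107, 54), (-111, 8), (-112, 6), (-113, 9), (-115, 6), (-116, 7), (-117, 5), (-118, 4), (-119, 7), (-121, 3), (-122, 4), (-123, 9), (-124, 7), (-126, 3), (-127, 54), (-128, 56), (-129, 14)]
-0.08 gap Zs [(-101, 58), (-103, 56), (-104, 57), (-111, 4), (-112, 4), (-113, 5), (-114, 6), (-116, 4), (-117, 7), (-118, 3), (-119, 7), (-121, 5), (-122, 6), (-123, 5), (-125, 5), (-126, 4), (-127, 7), (-128, 6), (-129, 7)]
0.07 gap Zs [(-101, 55), (-102, 59), (-104, 54), (-111, 6), (-112, 8), (-113, 5), (-115, 3), (-116, 6), (-117, 7), (-118, 2), (-119, 7), (-121, 6), (-123, 2), (-124, 4), (-125, 7), (-126, 7), (-128, 5), (-129, 6)]
0.11 gap Zs [(-101, 57), (-102, 53), (-104, 54), (-111, 5), (-112, 5), (-113, 4), (-114, 6), (-116, 7), (-117, 4), (-118, 7), (-120, 4), (-121, 9), (-123, 6), (-124, 7), (-125, 4), (-127, 4), (-128, 6), (-129, 7)]
```

View pics/top1.png

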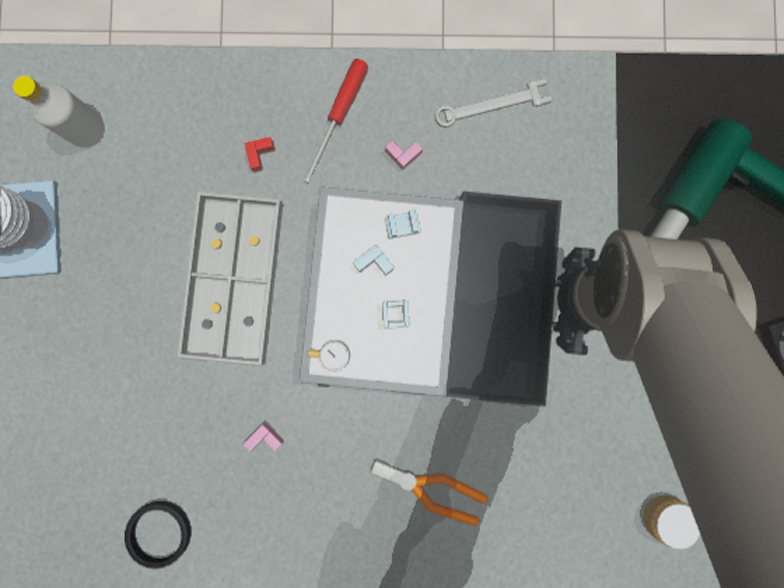

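```bash
python3 -m crank '[{"jaw":60,"x":1.5,"y":0,"z":0,"ax":0,"ay":0,"az":0},{"jaw":60,"x":1,"y":0,"z":0,"ax":0,"ay":0,"az":0},{"jaw":60,"x":0,"y":0,"z":0,"ax":0,"ay":0,"az":0}]'; python3 -c "
from h import *; st()"
python3 -m crank '[{"jaw":60,"x":-15,"y":0,"z":0,"ax":0,"ay":0,"az":0},{"jaw":60,"x":-15,"y":0,"z":0,"ax":0,"ay":0,"az":0},{"jaw":20,"x":0,"y":0,"z":-42,"ax":0,"ay":0,"az":0},{"jaw":20,"x":0,"y":0,"z":-42,"ax":0,"ay":0,"az":0},{"jaw":20,"x":0,"y":0,"z":-42,"ax":0,"ay":0,"az":0},{"jaw":20,"x":0,"y":0,"z":0,"ax":0,"ay":0,"az":0},{"jaw":20,"x":50,"y":-7,"z":0,"ax":0,"ay":0,"az":0},{"jaw":20,"x":50,"y":-7,"z":0,"ax":0,"ay":0,"az":0},{"jaw":20,"x":50,"y":-7,"z":0,"ax":0,"ay":0,"az":0},{"jaw":20,"x":50,"y":-7,"z":0,"ax":0,"ay":0,"az":0},{"jaw":20,"x":50,"y":-7,"z":0,"ax":0,"ay":0,"az":0},{"jaw":20,"x":0,"y":0,"z":0,"ax":0,"ay":0,"az":0}]'
python3 -c "
from h import *; st()"
```

```text
t: 4.78
eef_pos: [0.5541, -0.2374, 0.0176]
tool_rot: [0.002, 0.738, 0.675, -0.001]
contact_force: [0.6, -13.2, 0.2]
gripper_width: 0.599
t 4.78 box xyz [   8.1 -251.7   17.6] F [  0.6 -13.2   0.2] w 0.60 turn left deg [ 0.1  0.2 -0.1]
t: 6.28
eef_pos: [0.5375, -0.0058, 0.1427]
tool_rot: [-0.002, 0.734, 0.679, 0.0]
contact_force: [0.6, -0.3, -0.5]
gripper_width: 0.196
t 6.28 box xyz [-28.7 -22.3 142.7] F [ 0.6 -0.3 -0.5] w 0.20 turn left deg [-0.1 -0.1  0.5]
```

```bash
python3 -m crank '[{"jaw":20,"x":47,"y":-3,"z":0,"ax":0,"ay":0,"az":0},{"jaw":20,"x":0,"y":0,"z":20,"ax":0,"ay":0,"az":0},{"jaw":20,"x":0,"y":0,"z":20,"ax":0,"ay":0,"az":0},{"jaw":20,"x":0,"y":0,"z":12,"ax":0,"ay":0,"az":0},{"jaw":20,"x":0,"y":0,"z":6,"ax":0,"ay":0,"az":0},{"jaw":20,"x":0,"y":0,"z":0,"ax":0,"ay":0,"az":0},{"jaw":20,"x":0,"y":0,"z":0,"ax":0,"ay":0,"az":0}]'
python3 - <<'E'
from h import *
st(); p,W=grab('scene'); save('scene2.png',p[120:380,140:420],2.4)
E
```

```text
t: 7.15
eef_pos: [0.5402, 0.0359, 0.0862]
tool_rot: [0.0, 0.737, 0.676, 0.0]
contact_force: [0.9, 0.2, 1.0]
gripper_width: 0.197
t 7.15 box xyz [-29.6  19.4  86.2] F [0.9 0.2 1. ] w 0.20 turn left deg [ 0.1 -0.  -0. ]
```

View pics/scene2.png

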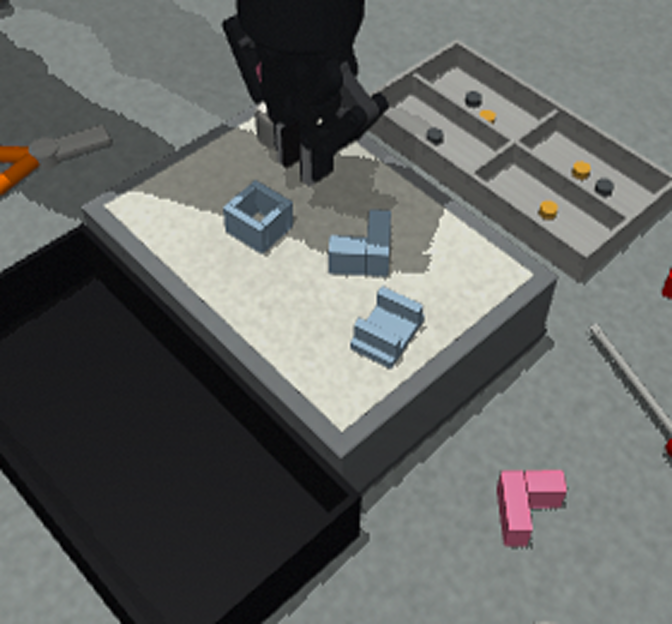

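```bash
python3 -m crank '[{"jaw":20,"x":0,"y":-2,"z":3,"ax":0,"ay":0,"az":0},{"jaw":20,"x":-8,"y":0,"z":0,"ax":0,"ay":0,"az":0},{"jaw":20,"x":-8,"y":0,"z":0,"ax":0,"ay":0,"az":0},{"jaw":20,"x":-10,"y":0,"z":0,"ax":0,"ay":0,"az":0},{"jaw":20,"x":-10,"y":0,"z":0,"ax":0,"ay":0,"az":0},{"jaw":20,"x":-10,"y":0,"z":0,"ax":0,"ay":0,"az":0},{"jaw":20,"x":-10,"y":0,"z":0,"ax":0,"ay":0,"az":0},{"jaw":20,"x":-10,"y":0,"z":0,"ax":0,"ay":0,"az":0},{"jaw":20,"x":-10,"y":0,"z":0,"ax":0,"ay":0,"az":0},{"jaw":20,"x":-10,"y":0,"z":0,"ax":0,"ay":0,"az":0},{"jaw":20,"x":-10,"y":0,"z":0,"ax":0,"ay":0,"az":0},{"jaw":20,"x":-8,"y":0,"z":0,"ax":0,"ay":0,"az":0}]'
python3 -c "
from h import *; st()"
```

```text
t: 8.7
eef_pos: [0.5287, -0.0682, 0.0826]
tool_rot: [0.0, 0.737, 0.676, -0.0]
contact_force: [-0.5, -0.2, 0.4]
gripper_width: 0.197
t 8.70 box xyz [-32.  -85.4  82.6] F [-0.5 -0.2  0.4] w 0.20 turn left deg [ 0.  0. -0.]
```

```bash
python3 -m crank '[{"jaw":20,"x":-8,"y":0,"z":0,"ax":0,"ay":0,"az":0},{"jaw":20,"x":-8,"y":0,"z":0,"ax":0,"ay":0,"az":0},{"jaw":20,"x":-8,"y":0,"z":0,"ax":0,"ay":0,"az":0},{"jaw":20,"x":-6,"y":0,"z":0,"ax":0,"ay":0,"az":0},{"jaw":20,"x":0,"y":0,"z":0,"ax":0,"ay":0,"az":0},{"jaw":20,"x":0,"y":0,"z":-30,"ax":0,"ay":0,"az":0},{"jaw":20,"x":0,"y":0,"z":-30,"ax":0,"ay":0,"az":0},{"jaw":20,"x":0,"y":0,"z":0,"ax":0,"ay":0,"az":0}]'
python3 - <<'E'
from h import *
st(); p,W=grab('scene'); save('scene3.png',p[120:420,80:420],2)
p,W=grab('top'); save('top3.png',p); Z=W[...,2]
b=W-C/1000; xb=b@ex; yb=b@ey
q=(Z>.083)&(Z<.105)&(yb>-.08)&(abs(xb)<.13)
n,l,s,c=cv2.connectedComponentsWithStats(q.astype(np.uint8))
for i in range(1,n):
    if s[i,4]>30: print(s[i,4],[ (round(np.min(a[l==i])*1000),round(np.max(a[l==i])*1000)) for a in (xb,yb)])
E
```

```text
t: 9.7
eef_pos: [0.5279, -0.0971, 0.1448]
tool_rot: [0.002, 0.737, 0.676, 0.002]
contact_force: [-1.0, 0.4, 0.7]
gripper_width: 0.195
t 9.70 box xyz [ -30.2 -114.1  144.8] F [-1.   0.4  0.7] w 0.20 turn left deg [0.3 0.  0. ]
336 [(6, 84), (485, 520)]
340 [(73, 111), (-44, 5)]
300 [(20, 58), (-13, 42)]
205 [(-50, -14), (-41, -3)]
408 [(-113, -76), (34, 89)]
```

View pics/scene3.png

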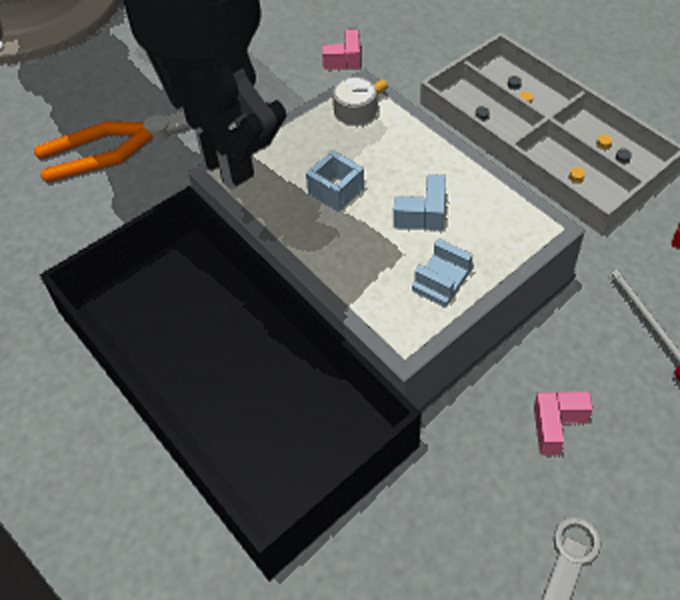

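The duct did not move, so the fingers must have passed it. I'll find out where the tips really are from the depth image.

Run:
```python
from h import *
o=st(); c=eyes.calibration('scene')
X=np.array(o['eef_pos']); q=np.array(c['R'])@X+c['t']; print('TCP px in scene3',2*(c['fx']*q[0]/q[2]+c['cx']-80),2*(c['fy']*q[1]/q[2]+c['cy']-120))
for n in ('scene','top'):
    p,W=grab(n); Z=W[...,2]; b=W-C/1000; xb=b@ex*1000; yb=b@ey*1000
    m=(abs(xb+30)<80)&(abs(yb+114)<45)&(Z>.11)&(Z<.26)
    for lo in range(110,260,10):
        k=m&(Z*1000>=lo)&(Z*1000<lo+10)
        if k.sum()>5: print(n,lo,k.sum(),'x',np.round(np.percentile(xb[k],[2,25,50,75,98])),'y',np.round(np.percentile(yb[k],[2,50,98])))
```

```text
t 9.80 box xyz [ -32.2 -114.4  142.4] F [ 0.7 -0.6 -0.6] w 0.20 turn left deg [0. 0. 0.]
TCP px in scene3 230.89525832761387 191.84929846295023
scene 160 41 x [-47. -41. -40. -18. -15.] y [-125. -122. -113.]
scene 170 112 x [-46. -41. -17. -11. -10.] y [-126. -121. -108.]
scene 180 124 x [-45. -41. -17. -11.  -9.] y [-126. -121. -108.]
scene 190 85 x [-47. -41. -40. -17. -10.] y [-126. -123. -104.]
scene 200 66 x [-60. -45. -42. -14.  -2.] y [-128. -126. -120.]
scene 210 192 x [-72. -42. -12.   5.  11.] y [-128. -126. -106.]
scene 220 162 x [-78. -42. -11.   7.  18.] y [-131. -126. -104.]
scene 230 283 x [-82. -42. -13. -10.  23.] y [-132. -126. -107.]
scene 240 214 x [-82. -40. -12.  18.  29.] y [-132. -126. -106.]
scene 250 342 x [-42. -12.  16.  31.  32.] y [-134. -125. -103.]
top 210 8 x [-71. -69. -68. -66. -65.] y [-102. -101. -100.]
top 220 11 x [-81. -77. -74. -70. -68.] y [-102. -102. -102.]
top 230 12 x [-84. -81. -77. -74. -72.] y [-103. -102. -101.]
top 240 11 x [-94. -87. -82. -78. -76.] y [-104. -102. -102.]
top 250 32 x [-98. -94. -88. -84. -80.] y [-109. -103. -100.]
```

```bash
python3 -m crank '[{"jaw":10,"x":0,"y":0,"z":0,"ax":0,"ay":0,"az":0},{"jaw":10,"x":0,"y":0,"z":0,"ax":0,"ay":0,"az":0},{"jaw":10,"x":0,"y":0,"z":0,"ax":0,"ay":0,"az":0}]'
python3 - <<'E'
from h import *
o=st()
p,W=grab('scene'); Z=W[...,2]; b=W-C/1000; xb=b@ex*1000; yb=b@ey*1000
m=(abs(xb+30)<40)&(abs(yb+114)<25)&(Z>.11)&(Z<.19)
for s in (xb<-32,xb>-32):
    k=m&s; print(k.sum(),np.round(np.sort(Z[k]*1000)[[0,3,8,15,25]],1),'x',np.round(np.percentile(xb[k],[3,50,97])))
m2=cv2.dilate(m.astype(np.uint8),np.ones((9,9)))
v,u=np.where(m); print(u.min(),u.max(),v.min(),v.max())
r=p[v.min()-25:v.max()+25,u.min()-40:u.max()+40]; save('tip.png',r,5)
c=eyes.calibration('scene')
for X in (o['eef_pos'],np.array(o['eef_pos'])+[0,0,.02]):
    q=np.array(c['R'])@X+c['t']; print('px',5*(c['fx']*q[0]/q[2]+c['cx']-u.min()+40),5*(c['fy']*q[1]/q[2]+c['cy']-v.min()+25))
E
```

```text
t: 10.28
eef_pos: [0.526, -0.0974, 0.1423]
tool_rot: [-0.0, 0.737, 0.676, -0.0]
contact_force: [0.2, 0.4, -1.1]
gripper_width: 0.1
t 10.28 box xyz [ -32.2 -114.6  142.3] F [ 0.2  0.4 -1.1] w 0.10 turn left deg [-0. -0.  0.]
62 [163.9 166.1 168.3 170.7 175. ] x [-43. -37. -35.]
178 [161.6 163.5 166.2 168.1 171.1] x [-27. -17. -14.]
180 203 194 213
px 276.8443793362661 235.24133559463536
px 266.9291603977345 188.3528039392307
```

View pics/tip.png

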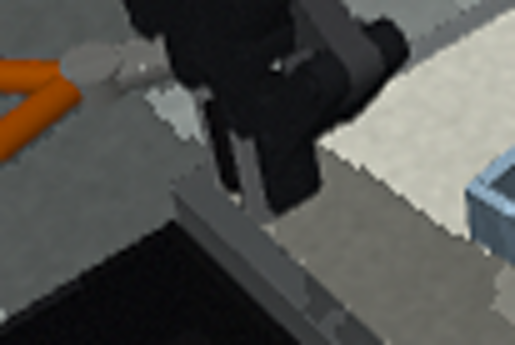

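```bash
python3 -m crank '[{"jaw":20,"x":46,"y":0,"z":0,"ax":0,"ay":0,"az":0},{"jaw":20,"x":46,"y":0,"z":0,"ax":0,"ay":0,"az":0},{"jaw":20,"x":46,"y":0,"z":0,"ax":0,"ay":0,"az":0},{"jaw":20,"x":0,"y":0,"z":0,"ax":0,"ay":0,"az":0},{"jaw":20,"x":0,"y":0,"z":20,"ax":0,"ay":0,"az":0},{"jaw":20,"x":0,"y":0,"z":20,"ax":0,"ay":0,"az":0},{"jaw":20,"x":0,"y":0,"z":20,"ax":0,"ay":0,"az":0},{"jaw":20,"x":0,"y":0,"z":8,"ax":0,"ay":0,"az":0},{"jaw":20,"x":0,"y":0,"z":0,"ax":0,"ay":0,"az":0},{"jaw":20,"x":0,"y":0,"z":0,"ax":0,"ay":0,"az":0}]'
cat > tip.py <<'E'
from h import *
o=st(); x0,y0,z0=box(o['eef_pos'])
p,W=grab('scene'); Z=W[...,2]*1000; b=W-C/1000; xb=b@ex*1000; yb=b@ey*1000
dark=p.max(-1)<70
m=dark&(abs(xb-x0)<30)&(abs(yb-y0)<18)&(Z>78)&(Z<z0+60)
print(m.sum(),'z',np.round(np.sort(Z[m])[[0,3,8,15,25]],1),'x',np.round(np.percentile(xb[m],[3,97])),'y',np.round(np.percentile(yb[m],[3,97])))
E
python3 tip.py
```

```text
t: 11.58
eef_pos: [0.5387, 0.0399, 0.0753]
tool_rot: [0.0, 0.737, 0.676, 0.0]
contact_force: [0.8, -0.3, -0.4]
gripper_width: 0.199
t 11.57 box xyz [-31.4  23.3  75.3] F [ 0.8 -0.3 -0.4] w 0.20 turn left deg [ 0.1 -0.  -0. ]
266 z [ 95.6  97.2  99.1 101.5 103.5] x [-46.  -9.] y [12. 28.]
```

```bash
python3 -m crank '[{"jaw":20,"x":0,"y":0,"z":5,"ax":0,"ay":0,"az":0},{"jaw":20,"x":0,"y":0,"z":5,"ax":0,"ay":0,"az":0},{"jaw":20,"x":0,"y":0,"z":1,"ax":0,"ay":0,"az":0},{"jaw":20,"x":0,"y":0,"z":0,"ax":0,"ay":0,"az":0}]'; python3 tip.py
```

```text
t: 12.12
eef_pos: [0.538, 0.0401, 0.0634]
tool_rot: [-0.0, 0.737, 0.676, -0.0]
contact_force: [0.4, 0.4, -0.1]
gripper_width: 0.202
t 12.12 box xyz [-32.2  23.4  63.4] F [ 0.4  0.4 -0.1] w 0.20 turn left deg [-0.  0.  0.]
256 z [83.7 84.6 88.1 89.6 91.4] x [-46. -10.] y [12. 28.]
```

```bash
python3 -m crank '[{"jaw":20,"x":-8,"y":0,"z":0,"ax":0,"ay":0,"az":0},{"jaw":20,"x":-8,"y":0,"z":0,"ax":0,"ay":0,"az":0},{"jaw":20,"x":-8,"y":0,"z":0,"ax":0,"ay":0,"az":0},{"jaw":20,"x":-8,"y":0,"z":0,"ax":0,"ay":0,"az":0},{"jaw":20,"x":-8,"y":0,"z":0,"ax":0,"ay":0,"az":0},{"jaw":20,"x":-8,"y":0,"z":0,"ax":0,"ay":0,"az":0},{"jaw":20,"x":-8,"y":0,"z":0,"ax":0,"ay":0,"az":0},{"jaw":20,"x":-8,"y":0,"z":0,"ax":0,"ay":0,"az":0}]'
python3 - <<'E'
from h import *
st(); p,W=grab('scene'); save('scene4.png',p[150:390,80:400],2)
E
```

```text
t: 13.18
eef_pos: [0.5325, -0.0242, 0.0636]
tool_rot: [-0.0, 0.737, 0.676, 0.0]
contact_force: [-0.5, 0.7, 0.1]
gripper_width: 0.198
t 13.18 box xyz [-32.  -41.1  63.6] F [-0.5  0.7  0.1] w 0.20 turn left deg [ 0. -0.  0.]
```

View pics/scene4.png

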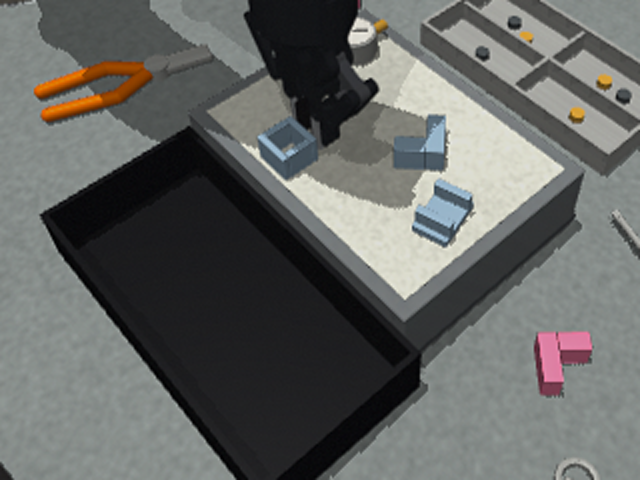

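The duct is sliding ahead of the fingers (288,148), and the gauge and the other pieces are undisturbed. I'll continue over the edge.

```bash
python3 -m crank '[{"jaw":20,"x":-8,"y":0,"z":0,"ax":0,"ay":0,"az":0},{"jaw":20,"x":-8,"y":0,"z":0,"ax":0,"ay":0,"az":0},{"jaw":20,"x":-8,"y":0,"z":0,"ax":0,"ay":0,"az":0},{"jaw":20,"x":-8,"y":0,"z":0,"ax":0,"ay":0,"az":0},{"jaw":20,"x":-8,"y":0,"z":0,"ax":0,"ay":0,"az":0},{"jaw":20,"x":-8,"y":0,"z":0,"ax":0,"ay":0,"az":0},{"jaw":20,"x":-8,"y":0,"z":0,"ax":0,"ay":0,"az":0},{"jaw":20,"x":-8,"y":0,"z":0,"ax":0,"ay":0,"az":0},{"jaw":20,"x":-8,"y":0,"z":0,"ax":0,"ay":0,"az":0},{"jaw":20,"x":0,"y":0,"z":0,"ax":0,"ay":0,"az":0},{"jaw":20,"x":0,"y":0,"z":-40,"ax":0,"ay":0,"az":0},{"jaw":20,"x":0,"y":0,"z":-20,"ax":0,"ay":0,"az":0}]'
cat > pieces.py <<'E'
from h import *
st(); p,W=grab('top'); Z=W[...,2]
b=W-C/1000; xb=b@ex*1000; yb=b@ey*1000
blue=(p[...,2].astype(int)-p[...,0]>15)
def comps(q,t):
    n,l,s,c=cv2.connectedComponentsWithStats(q.astype(np.uint8))
    for i in range(1,n):
        if s[i,4]>30: k=l==i; print(t,s[i,4],'x',np.round(np.percentile(xb[k],[1,99])),'y',np.round(np.percentile(yb[k],[1,99])),'z',np.round(np.percentile(Z[k],[5,95])*1000))
near=(abs(xb)<150)
comps(blue&near&(yb>-104)&(yb<105),'glass'); comps(blue&near&(yb<-104)&(yb>-260),'bin')
comps((Z>.083)&(Z<.105)&(abs(xb)<130)&(yb>25)&(xb<-60),'gauge')
q=near&(Z>.045)&(Z<.065)&(yb<-103)&(yb>-260)
for s in (-90,110):
    k=q&(abs(xb-s)<30); print('outer rim y',np.round(np.percentile(yb[k],2),1))
E
python3 pieces.py
```

```text
t: 14.72
eef_pos: [0.5271, -0.0949, 0.1252]
tool_rot: [0.001, 0.737, 0.676, 0.001]
contact_force: [0.1, 0.0, 0.4]
gripper_width: 0.2
t 14.72 box xyz [ -31.2 -112.1  125.2] F [0.1 0.  0.4] w 0.20 turn left deg [ 0.1 -0.   0. ]
glass 354 x [ 73. 109.] y [-41.   3.] z [83. 99.]
glass 278 x [21. 55.] y [-9. 40.] z [ 97. 102.]
gauge 408 x [-113.  -76.] y [35. 87.] z [ 92. 102.]
outer rim y -105.3
outer rim y -239.6
```

```bash
python3 -m crank '[{"jaw":20,"x":46,"y":40,"z":0,"ax":0,"ay":0,"az":0},{"jaw":20,"x":46,"y":40,"z":0,"ax":0,"ay":0,"az":0},{"jaw":20,"x":48,"y":42,"z":0,"ax":0,"ay":0,"az":0},{"jaw":20,"x":0,"y":0,"z":0,"ax":0,"ay":0,"az":0},{"jaw":20,"x":0,"y":0,"z":20,"ax":0,"ay":0,"az":0},{"jaw":20,"x":0,"y":0,"z":20,"ax":0,"ay":0,"az":0},{"jaw":20,"x":0,"y":0,"z":14,"ax":0,"ay":0,"az":0},{"jaw":20,"x":0,"y":0,"z":4,"ax":0,"ay":0,"az":0},{"jaw":20,"x":0,"y":0,"z":0,"ax":0,"ay":0,"az":0},{"jaw":20,"x":0,"y":0,"z":0,"ax":0,"ay":0,"az":0}]'; python3 tip.py
```

```text
t: 16.02
eef_pos: [0.6596, 0.0326, 0.0664]
tool_rot: [0.0, 0.737, 0.676, 0.001]
contact_force: [0.0, -0.0, -0.0]
gripper_width: 0.205
t 16.02 box xyz [89.7 26.5 66.4] F [ 0. -0. -0.] w 0.21 turn left deg [ 0.1 -0.   0. ]
297 z [87.  88.5 90.4 91.6 93.7] x [ 69. 112.] y [15. 35.]
```

```bash
python3 -c "
from h import *
p,W=grab('scene'); save('scene5.png',p[150:390,80:400],2)"; python3 pieces.py
```

```text
t 16.12 box xyz [89.6 26.6 66.4] F [-0.1 -0.3 -0.8] w 0.20 turn left deg [ 0.1 -0.   0. ]
gauge 409 x [-113.  -76.] y [35. 87.] z [ 91. 102.]
outer rim y -240.7
outer rim y -239.8
```

View pics/scene5.png

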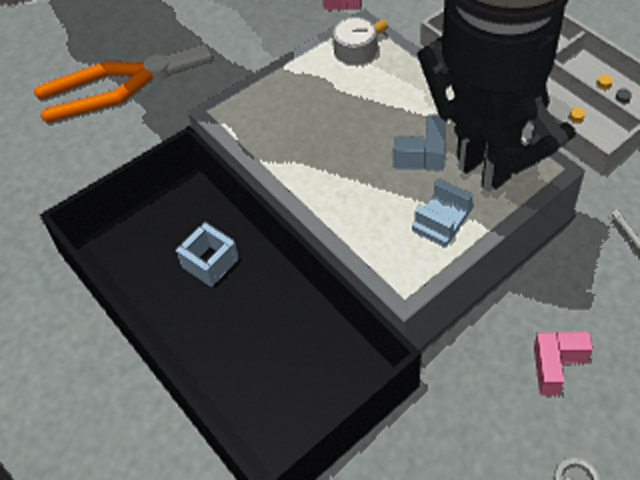

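The duct stands in the bin (207,253) and the fingers are behind the ribbed piece (445,210). I'll push it over.

```bash
python3 -m crank '[{"jaw":20,"x":0,"y":1,"z":3,"ax":0,"ay":0,"az":0},{"jaw":20,"x":-8,"y":0,"z":0,"ax":0,"ay":0,"az":0},{"jaw":20,"x":-8,"y":0,"z":0,"ax":0,"ay":0,"az":0},{"jaw":20,"x":-8,"y":0,"z":0,"ax":0,"ay":0,"az":0},{"jaw":20,"x":-8,"y":0,"z":0,"ax":0,"ay":0,"az":0},{"jaw":20,"x":-8,"y":0,"z":0,"ax":0,"ay":0,"az":0},{"jaw":20,"x":-8,"y":0,"z":0,"ax":0,"ay":0,"az":0},{"jaw":20,"x":-8,"y":0,"z":0,"ax":0,"ay":0,"az":0},{"jaw":20,"x":-8,"y":0,"z":0,"ax":0,"ay":0,"az":0},{"jaw":20,"x":-8,"y":0,"z":0,"ax":0,"ay":0,"az":0}]'; python3 tip.py
python3 -m crank '[{"jaw":20,"x":-8,"y":0,"z":0,"ax":0,"ay":0,"az":0},{"jaw":20,"x":-8,"y":0,"z":0,"ax":0,"ay":0,"az":0},{"jaw":20,"x":-8,"y":0,"z":0,"ax":0,"ay":0,"az":0},{"jaw":20,"x":-8,"y":0,"z":0,"ax":0,"ay":0,"az":0},{"jaw":20,"x":-8,"y":0,"z":0,"ax":0,"ay":0,"az":0},{"jaw":20,"x":-8,"y":0,"z":0,"ax":0,"ay":0,"az":0},{"jaw":20,"x":-8,"y":0,"z":0,"ax":0,"ay":0,"az":0},{"jaw":20,"x":-8,"y":0,"z":0,"ax":0,"ay":0,"az":0},{"jaw":20,"x":-6,"y":0,"z":0,"ax":0,"ay":0,"az":0},{"jaw":20,"x":0,"y":0,"z":0,"ax":0,"ay":0,"az":0},{"jaw":20,"x":0,"y":0,"z":-40,"ax":0,"ay":0,"az":0},{"jaw":20,"x":0,"y":0,"z":-20,"ax":0,"ay":0,"az":0}]'; python3 pieces.py
```

```text
t: 17.42
eef_pos: [0.6538, -0.0398, 0.0626]
tool_rot: [0.0, 0.737, 0.676, 0.0]
contact_force: [-0.1, 0.4, 0.8]
gripper_width: 0.199
t 17.43 box xyz [ 90.1 -46.1  62.6] F [-0.1  0.4  0.8] w 0.20 turn left deg [ 0. -0.  0.]
226 z [83.3 84.5 86.7 88.8 91. ] x [ 75. 112.] y [-57. -41.]
t: 18.98
eef_pos: [0.6488, -0.1084, 0.1246]
tool_rot: [0.001, 0.737, 0.676, 0.001]
contact_force: [0.3, -0.2, -0.3]
gripper_width: 0.202
t 18.98 box xyz [  91.2 -114.9  124.6] F [ 0.3 -0.2 -0.3] w 0.20 turn left deg [ 0.2 -0.   0. ]
glass 265 x [23. 55.] y [-9. 40.] z [ 97. 102.]
bin 67 x [42. 87.] y [-186. -122.] z [ 24. 228.]
bin 188 x [-57. -21.] y [-173. -135.] z [ 7. 34.]
gauge 408 x [-113.  -76.] y [35. 87.] z [ 91. 103.]
outer rim y -240.2
outer rim y -104.7
```

```bash
python3 -m crank '[{"jaw":20,"x":45,"y":-13,"z":0,"ax":0,"ay":0,"az":0},{"jaw":20,"x":45,"y":-13,"z":0,"ax":0,"ay":0,"az":0},{"jaw":20,"x":45,"y":-13,"z":0,"ax":0,"ay":0,"az":0},{"jaw":20,"x":46,"y":-14,"z":0,"ax":0,"ay":0,"az":0},{"jaw":20,"x":0,"y":0,"z":0,"ax":0,"ay":0,"az":0},{"jaw":20,"x":0,"y":0,"z":20,"ax":0,"ay":0,"az":0},{"jaw":20,"x":0,"y":0,"z":20,"ax":0,"ay":0,"az":0},{"jaw":20,"x":0,"y":0,"z":14,"ax":0,"ay":0,"az":0},{"jaw":20,"x":0,"y":0,"z":4,"ax":0,"ay":0,"az":0},{"jaw":20,"x":0,"y":0,"z":0,"ax":0,"ay":0,"az":0},{"jaw":20,"x":0,"y":0,"z":2,"ax":0,"ay":0,"az":0},{"jaw":20,"x":0,"y":0,"z":0,"ax":0,"ay":0,"az":0}]'; python3 tip.py; python3 pieces.py
```

```text
t: 20.52
eef_pos: [0.6109, 0.076, 0.063]
tool_rot: [0.0, 0.737, 0.676, 0.0]
contact_force: [0.5, 0.4, 0.8]
gripper_width: 0.195
t 20.52 box xyz [37.4 65.5 63. ] F [0.5 0.4 0.8] w 0.19 turn left deg [ 0. -0.  0.]
287 z [84.5 85.3 86.9 88.3 90.9] x [17. 60.] y [54. 74.]
t 20.57 box xyz [37.4 65.5 63. ] F [0.3 0.1 0.2] w 0.20 turn left deg [ 0. -0.  0.]
bin 351 x [ 72. 108.] y [-185. -140.] z [ 7. 31.]
bin 197 x [-59. -21.] y [-173. -134.] z [ 7. 34.]
outer rim y -240.2
outer rim y -239.7
```

Duct and ribbed are both in the bin. I'll push the corner, with a check part way.

```bash
python3 -m crank '[{"jaw":20,"x":-8,"y":0,"z":0,"ax":0,"ay":0,"az":0},{"jaw":20,"x":-8,"y":0,"z":0,"ax":0,"ay":0,"az":0},{"jaw":20,"x":-8,"y":0,"z":0,"ax":0,"ay":0,"az":0},{"jaw":20,"x":-8,"y":0,"z":0,"ax":0,"ay":0,"az":0},{"jaw":20,"x":-8,"y":0,"z":0,"ax":0,"ay":0,"az":0},{"jaw":20,"x":-8,"y":0,"z":0,"ax":0,"ay":0,"az":0},{"jaw":20,"x":-8,"y":0,"z":0,"ax":0,"ay":0,"az":0},{"jaw":20,"x":-8,"y":0,"z":0,"ax":0,"ay":0,"az":0},{"jaw":20,"x":-8,"y":0,"z":0,"ax":0,"ay":0,"az":0},{"jaw":20,"x":-8,"y":0,"z":0,"ax":0,"ay":0,"az":0}]'
python3 - <<'E'
from h import *
st(); p,W=grab('scene'); save('scene6.png',p[150:390,80:400],2)
E
```

```text
t: 21.88
eef_pos: [0.6037, -0.0043, 0.0626]
tool_rot: [0.0, 0.737, 0.676, 0.0]
contact_force: [0.0, 0.3, -0.3]
gripper_width: 0.2
t 21.88 box xyz [ 37.1 -15.1  62.6] F [ 0.   0.3 -0.3] w 0.20 turn left deg [0. 0. 0.]
```

View pics/scene6.png

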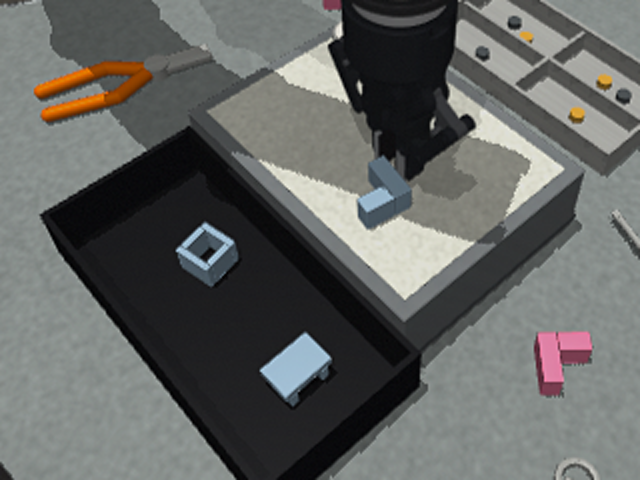

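The corner has squared up against the fingers (385,192). The duct (207,253) and the overturned ribbed piece (297,368) are in the bin. I'll continue the push.

```bash
python3 -m crank '[{"jaw":20,"x":-9,"y":0,"z":0,"ax":0,"ay":0,"az":0},{"jaw":20,"x":-9,"y":0,"z":0,"ax":0,"ay":0,"az":0},{"jaw":20,"x":-9,"y":0,"z":0,"ax":0,"ay":0,"az":0},{"jaw":20,"x":-9,"y":0,"z":0,"ax":0,"ay":0,"az":0},{"jaw":20,"x":-9,"y":0,"z":0,"ax":0,"ay":0,"az":0},{"jaw":20,"x":-9,"y":0,"z":0,"ax":0,"ay":0,"az":0},{"jaw":20,"x":-9,"y":0,"z":0,"ax":0,"ay":0,"az":0},{"jaw":20,"x":-9,"y":0,"z":0,"ax":0,"ay":0,"az":0},{"jaw":20,"x":-9,"y":0,"z":0,"ax":0,"ay":0,"az":0},{"jaw":20,"x":-9,"y":0,"z":0,"ax":0,"ay":0,"az":0},{"jaw":20,"x":-9,"y":0,"z":0,"ax":0,"ay":0,"az":0},{"jaw":20,"x":0,"y":0,"z":0,"ax":0,"ay":0,"az":0}]'
python3 -m crank '[{"jaw":20,"x":0,"y":0,"z":-50,"ax":0,"ay":0,"az":0},{"jaw":20,"x":0,"y":0,"z":-50,"ax":0,"ay":0,"az":0},{"jaw":20,"x":0,"y":0,"z":-20,"ax":0,"ay":0,"az":0},{"jaw":20,"x":-50,"y":0,"z":0,"ax":0,"ay":0,"az":0},{"jaw":20,"x":-50,"y":0,"z":0,"ax":0,"ay":0,"az":0},{"jaw":20,"x":-50,"y":0,"z":0,"ax":0,"ay":0,"az":0},{"jaw":20,"x":-50,"y":0,"z":0,"ax":0,"ay":0,"az":0},{"jaw":20,"x":-50,"y":0,"z":0,"ax":0,"ay":0,"az":0},{"jaw":20,"x":0,"y":0,"z":0,"ax":0,"ay":0,"az":0},{"jaw":20,"x":0,"y":0,"z":0,"ax":0,"ay":0,"az":0}]'
python3 pieces.py; python3 -c "
from h import *
p,W=grab('scene'); save('scene7.png',p[150:390,80:400],2)
p,W=grab('top'); Z=W[...,2]; b=W-C/1000; xb=b@ex; yb=b@ey
rectfit(W,(Z>.03)&(Z<.065)&(yb<-.104)&(yb>-.26)&(abs(xb)<.2),'bin')"
```

```text
t: 23.42
eef_pos: [0.595, -0.1036, 0.0625]
tool_rot: [0.0, 0.738, 0.675, -0.0]
contact_force: [0.6, -0.3, -0.4]
gripper_width: 0.196
t: 24.68
eef_pos: [0.5736, -0.3503, 0.1824]
tool_rot: [-0.0, 0.737, 0.676, 0.0]
contact_force: [0.2, 0.8, -0.1]
gripper_width: 0.198
t 24.68 box xyz [  37.4 -362.4  182.4] F [ 0.2  0.8 -0.1] w 0.20 turn left deg [-0.  -0.1  0. ]
bin 346 x [ 73. 108.] y [-184. -141.] z [ 7. 31.]
bin 336 x [-2. 53.] y [-145. -110.] z [17. 43.]
bin 199 x [-59. -20.] y [-173. -135.] z [ 7. 34.]
gauge 406 x [-113.  -76.] y [35. 87.] z [ 91. 102.]
outer rim y -240.3
outer rim y -239.8
bin 1304 ang -3.7 c [ 561.1 -162. ] sz 290.5 132.2
```

View pics/scene7.png

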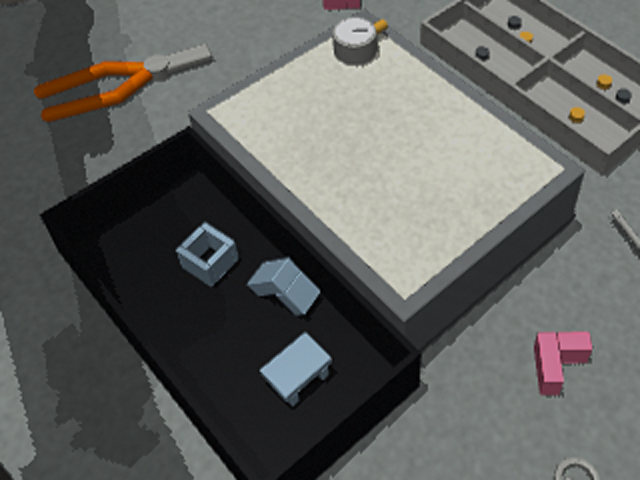

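All three pieces are in the bin; the corner (285,282) stands tent-like, with its top at about 43 mm. The bin is flush, the gauge (355,38) hasn't moved, and the robot is clear of everything.

```bash
python3 pieces.py | grep bin; python3 -c "
from station import ticket; print(ticket.hand_in())"
```

```text
bin 341 x [ 72. 108.] y [-184. -140.] z [ 8. 30.]
bin 333 x [-2. 53.] y [-144. -111.] z [18. 43.]
bin 199 x [-59. -20.] y [-173. -135.] z [ 6. 34.]
the job is handed in; nothing more can be done
None
```

I pushed the bin about 35 mm until it stood snug and square against the light box. Then I swept the duct, the ribbed piece and the corner over the edge into it. The job was handed in at about 25 s of the 61 s allowed, and hand-in gives no verdict.

**What the last checks showed:**
- **Scraps:** all three are inside the bin at rest, with unchanged positions over two readings. The highest point is about 43 mm above the work surface; the ribbed piece lies upside down and the corner stands like a tent.
- **Bin:** its outer wall is 240.3 mm and 239.8 mm from the light box centre line at the two places measured, so it is flush and square. Its centre is about 170 mm away.
- **Gauge:** its measured outline stayed the same throughout, to within 2 mm.
- **Contact:** no measured reading while the fingers were over the glass exceeded about 1 N, which is sensor noise. The robot ended clear of everything.

**What failed or disagreed:**
- **First duct sweep:** it passed over the duct without touching it, because the fingertips were about 20 mm higher than the reported tool position. I measured this with the scene camera's depth image and lowered the tool to match.
- **Final bin fit:** a rectangle fitted to the bin gave 132 mm wide and -3.7°, against 140 mm and -5°. I think this is because I cut off the wall next to the light box, so I relied on the outer rim readings instead.

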